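Shingle the weather station's roof

TASK

The bottom grey shingle is already fixed to the weather station's sloping roof. Lay the solar shingle (dark blue cells) above it so that it laps over the grey one with its lower edge on the lower yellow line, then lay the red shingle lapping over the solar one with its lower edge on the upper yellow line. Keep both straight and centred on the roof, and let go of them.

Things in the scene. Friction and masses are not known exactly. Their poses are not given: they have to be found in the camera images.
- solar: Solar shingle, eight dark blue cells in a silver-grey frame: flat, 100 (x) x 54 (y) x 8 (z) mm, about 60 g, lying face up on the table. Origin: centre of its underside; z out of its face. Either end may go up the slope.
- red: Plain red shingle: flat, 100 (x) x 54 (y) x 8 (z) mm, about 60 g, lying face up on the table. Origin: centre of its underside; z out of its face. Either end may go up the slope. A green and a bare plywood shingle of the same size also lie about and are not wanted.
- lower_line (a point): Middle of the lower yellow line (5 mm wide) on the dark roof deck (78 mm wide, no rims) of the fixed white weather station, at deck surface. x: straight up the slope, which rises 20 deg towards the robot; y: along the line; z: out of the deck. The solar shingle belongs with its origin 50 mm up the slope, 7 mm off the deck, lying 8 deg flatter than the deck on the grey one.
- upper_line (a point): Middle of the upper yellow line, 55 mm farther up the same deck; axes as for the lower line. The red shingle belongs with its origin 50 mm up the slope from here, 7 mm off the deck, 8 deg flatter than it. Grey shingle: same size, fixed, lower edge 55 mm below the lower line; its face is 13 mm off the deck at the lower line.
Mind the look-alikes: they are no part of the job. Leave any purple look-alike of the solar alone. Of the things that look like the red, the smaller one is meant.

How it is judged:
By the outcome, as a careful person would: the job done as asked, in the order asked, and still so for the second after the job is handed in, with the robot touching nothing.
It also fails if it takes over 48 s, if anything falls off the work surface, if the arm or the gripper's body presses on something with over 40 N, if the wrist force passes 120 N, or if a joint passes its speed limit or range.

ROBOT

A 6-joint arm with a two-finger parallel gripper is mounted at the origin on the work surface. World frame = base frame: x ahead of the robot, y to its left, z up, the work surface at z = 0. Lengths are in m, angles in rad, forces in N, time in s.
With the tool pointing down it reaches from about 0.35 to 0.8 m from the base axis. Payload 7.3 kg.
Tool frame: the origin (TCP) lies between the finger pads; the fingertips stand bot.finger_overhang ahead of it and the grasp point (between the pads) lies 11 mm behind it (bot.finger_overhang is the distance from the TCP to the fingertips, in m); z points along the fingers, y is the line along which they close (so a half turn about z gives the same grasp; the last joint's range is limited). The gripper opens to 85 mm and grips with 20 to 120 N. Pads are 22 mm wide; open, the fingers measure 114 mm over their backs; the gripper's body (76 mm by 85 mm) begins 54 mm behind the grasp point. The pads swing forward as they close: fully open they stand 13 mm farther back than shut.
Start: joints at [1.144, 0.342, 1.524, -0, 1.275, -0.146], TCP at [0.145, 0.504, 0.239] pointing down, gripper open.
Joint ranges: [-2.53, 2.53], [-0.77, 2.02], [0.04, 2.7], [-1, 4.14], [0.28, 2.66], [-3.11, 3.11]. Speed limits (rad/s): [2.57, 2.57, 3.14, 3.14, 3.14, 3.14].

INTERFACE

Orientations are given as a 3x3 rotation matrix whose columns are the frame's x, y, z axes.
In Python, from bench import bot, cams gives the robot as it stands.
- The arm moves only by the shell command python3 -m crank 'ROWS' [OPENING]. ROWS is JSON, a list of rows, each a list of 6 numbers: the shift along the tool's x, y, z in mm, then the turn, a rotation vector about the tool's x, y, z in rad. A call has 1 to 5 rows; each row shifts and turns the commanded pose from where the row before left it, along the tool's axes as they then stand; what a row does not reach is not made up. A row lasts 1/12 s, in which the tool goes at most 41.7 mm and 7.16 degrees, less where a joint would pass 70% of its speed; a pose out of reach is approached as far as the arm can. A call with a gripper value outside its range is refused whole. OPENING is the opening in per cent of the stroke, from 0 (shut) to 100 (fully open), set as the call begins (- or left out, the last holds). The fingers move at their own pace and stop on an object; the grip force is fixed at half the most. Time passes only in rows, so rows that do not move let the fingers close. It gives the time, the measured TCP pose, the force, the opening and the grip force at its end, in the units of the state.
- bot.get_obs(): the state, without advancing time (a new reading comes with each control period).
- cams.read_camera(name): name is "side" or "top"; returns a dict with "image" (384x512x3 uint8, blue, green, red), "camera_matrix" (3x3 intrinsics, pixels), "eye" and "rotation" of the camera in the world. Camera axes: x right, y up, looking along -z (the intrinsics and any distortion apply to the point x, -y, -z); pixel columns grow to the right and rows downward; lengths in m; the calibration is good to about 2 mm. A picture is of the moment at which its call begins. There is no depth.
- bot.job_done(): hands the job in; it is judged then, once.
Trained networks look in a picture, given as the dict that the camera call returned (one of the last four; its "shot" number tells which), for a name from the list of things; names that differ only in an ending like _2 or _b are one class to them, and where a whole thing is asked for, a point or a joint stands for the part that bears it (a point fixed in the world has none). Each returns a list of dicts, best first, with "conf" (0 to 1); they miss things now and then, are a little off and sometimes report something else, mostly with a low value. They report only what shows in the picture. A call takes as long as a camera call. They do not tell look-alikes from the thing itself.
- cams.boxes_of(thing, picture): "at" ([x, y, z] in m, in world coordinates, good to about 4 mm: the middle of the surface that is visible of it).
- cams.cut_out(thing, picture): "region" (384x512 bool, what is visible of it).
- cams.mark_of(thing, picture): "at" ([x, y, z] in m, in world coordinates, good to about 4 mm: a listed point, or the origin of a listed thing).
The state is a dict: "t": time; "joints": joint angles; "qd": joint speeds; "joint_torque": joint torques, N m; "ee_pos": TCP position; "tcp_rot": TCP orientation; "force": force on the tool from outside, world axes, zero at the start; "wrist_torque": the same for the moment, N m; "width": finger opening in m; "gripper_force": force on a finger pad.
Only numpy, scipy, OpenCV 4.12 (cv2) and the standard library are available. Lean on these libraries where they do the work, as an engineer would, in place of code of your own. Each camera call takes 0.05 s, during which the arm holds its last target. There are 200 camera calls.

## Working session

There is one attempt and no reset: what is moved stays moved. The work goes in short steps, Python scripts to look and compute and a shell command to move; the robot and the scene stay as the last step left them, time stands still between calls to the robot, and variables do not carry over. Pictures are saved under pics/ and viewed, at most 10 in all, crops included, and the job is handed in when it is done.

```bash
mkdir -p pics; ls; python3 - <<'E'
from bench import bot,cams
import cv2,numpy as np,pickle
print(bot.finger_overhang); o=bot.get_obs(); print(o)
P={}
for n in("top","side"):
    p=cams.read_camera(n);P[n]=p
    cv2.imwrite(f"pics/{n}0.png",p["image"])
    print(n,p["eye"],p["rotation"],p["camera_matrix"],[k for k in p])
    for th in("solar","red","lower_line","upper_line"):
        f=cams.mark_of if 'line' in th else cams.boxes_of
        print(th,[(np.round(d["at"],3).tolist(),round(d["conf"],2)) for d in f(th,p)])
pickle.dump(P,open("p0.pkl","wb"))
E
```

```text
pics
0.008
{'t': 0.0, 'joints': array([ 1.14399236e+00,  3.42713140e-01,  1.52502206e+00,  1.03465934e-05,
        1.27538104e+00, -1.45994311e-01]), 'qd': array([-0.00048569, -0.0005814 , -0.00205958, -0.00114093,  0.00095154,
       -0.0009555 ]), 'joint_torque': array([-1.86712306e-03, -4.33680332e+01, -2.46010011e+01, -3.03407242e-04,
        7.95555854e-03,  3.41433804e-05]), 'ee_pos': array([0.14530689, 0.50409007, 0.23862916]), 'tcp_rot': array([[-9.60830459e-01,  2.77136102e-01, -6.39722259e-04],
       [ 2.77136744e-01,  9.60829492e-01, -1.38281866e-03],
       [ 2.31435040e-04, -1.50594483e-03, -9.99998839e-01]]), 'force': array([-0.66549053, -0.17947404,  0.01722051]), 'wrist_torque': array([0.03820523, 0.04411297, 0.03297213]), 'gripper_force': 0.0, 'width': 0.08560744622805433}
top [ 0.31951937 -0.01377498  1.04161091] [[ 2.44315523e-04  9.87148132e-01 -1.59807714e-01]
 [-9.99999617e-01  1.06959868e-04 -8.68107005e-04]
 [-8.39857197e-04  1.59807865e-01  9.87147781e-01]] [[425.93834868   0.         259.30560949]
 [  0.         425.93834868 189.08206026]
 [  0.           0
[... 194 characters left out ...]
268, 0.005], 0.91), ([0.297, -0.256, 0.007], 0.68)]
lower_line [([0.589, -0.046, 0.071], 0.63)]
upper_line [([0.542, -0.04, 0.097], 0.84)]
side [0.32328836 0.73680042 0.71603409] [[-0.98502938  0.09623446 -0.14302463]
 [-0.17136229 -0.6369315   0.75163371]
 [-0.01876383  0.76489032  0.6438872 ]] [[435.77228281   0.         252.95707355]
 [  0.         435.77228281 184.76288172]
 [  0.           0.           1.        ]] ['image', 'camera_matrix', 'eye', 'rotation', 'shot']
solar [([0.479, 0.162, 0.009], 0.65), ([0.466, 0.3, 0.012], 0.64), ([0.328, 0.222, 0.011], 0.6)]
red [([0.301, -0.242, 0.009], 0.81), ([0.626, -0.264, 0.006], 0.8)]
lower_line []
upper_line [([0.538, -0.037, 0.101], 0.71)]
```

View pics/top0.png

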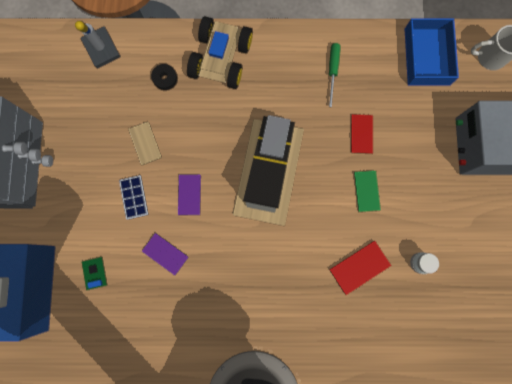

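View pics/side0.png

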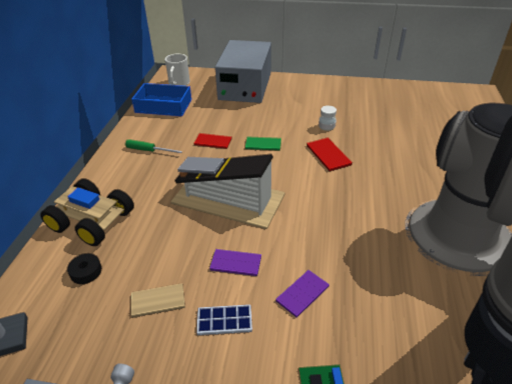

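Top view candidates. Solar: blue cells at (134,197); purple look-alikes at (189,194) and (165,253). Red: small at (362,134); large at (360,267). I choose the cells at (134,197) and the small red at (362,134). The roof has its upper yellow line at about (272,160), with the grey shingle above it in the image. Next is one close crop, along with a pose fit.

```bash
cat > h.py <<'E'
import cv2,numpy as np
def ray(p,uv):
    K=p["camera_matrix"];d=np.array([(uv[0]-K[0,2])/K[0,0],-(uv[1]-K[1,2])/K[1,1],-1.])
    return np.array(p["eye"]),np.array(p["rotation"])@d
def onz(p,uv,z):
    e,d=ray(p,uv);return e+d*(z-e[2])/d[2]
def proj(p,X):
    c=(np.asarray(X)-p["eye"])@np.array(p["rotation"]);K=p["camera_matrix"]
    return np.stack([K[0,0]*c[...,0]/-c[...,2]+K[0,2],-K[1,1]*c[...,1]/-c[...,2]+K[1,2]],-1)
def rect(p,mask,z):
    m=mask.astype(np.uint8);n,l,s,c=cv2.connectedComponentsWithStats(m)
    k=1+np.argmax(s[1:,4]);v,u=np.nonzero(l==k)
    pts=np.array([onz(p,(a,b),z)[:2] for a,b in zip(u,v)],np.float32)
    (cx,cy),(w,h),a=cv2.minAreaRect(pts*1000)
    if w<h:w,h,a=h,w,a+90
    a=(a+90)%180-90
    return np.round([cx,cy,w,h,a],1)
E
python3 - <<'E'
from h import *;import pickle
from bench import cams
P=pickle.load(open("p0.pkl","rb"))
t=P["top"]["image"];s=P["side"]["image"]
a=cv2.resize(t[100:230,100:400],None,fx=2.6,fy=2.6,interpolation=cv2.INTER_CUBIC)
b=cv2.resize(s[120:240,150:310],None,fx=2,fy=2,interpolation=cv2.INTER_CUBIC)
c=np.zeros((a.shape[0]+b.shape[0],a.shape[1],3),np.uint8);c[:a.shape[0]]=a;c[a.shape[0]:,:b.shape[1]]=b
cv2.imwrite("pics/crop.png",c);print(c.shape)
for n,boxes in(("top",dict(solar=(134,197),red=(362,134),redbig=(360,267))),("side",dict(solar=(224,319),red=(213,141),redbig=(329,154)))):
    for k,(u,v) in boxes.items():
        m=np.zeros((384,512),bool)
        for r in cams.cut_out(k[:3] if k!='solar' else k,P[n]):
            g=r["region"]
            if g[v-3:v+4,u-3:u+4].any(): m=g;break
        print(n,k,m.sum(),rect(P[n],m,0.007) if m.any() else None)
E
```

```text
(578, 780, 3)
top solar 916 [466.4 296.1 101.2  55.2  12.9]
top red 0 None
top redbig 1631 [ 297.  -253.2  133.1   71.4  -58.2]
side solar 1469 [469.6 296.4 101.9  59.8  13.2]
side red 453 [ 632.3 -269.5  104.7   67.3   -3.9]
side redbig 834 [ 300.8 -254.8  139.8   77.   -57.2]
```

View pics/crop.png

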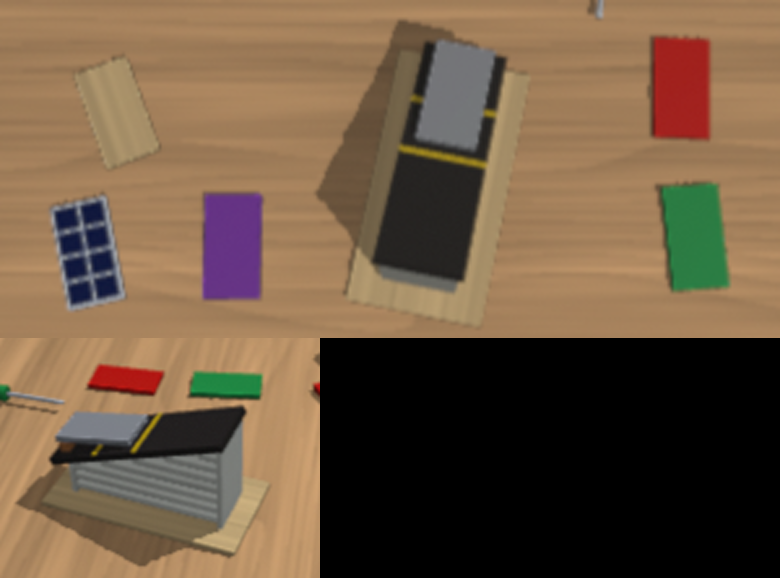

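The crop confirms the choices: the solar cells at (87,250), the small red at (680,88), and the upper line from (399,148) to (487,164). The lower-line stubs end at (411,98) and (496,115). Next I'll fit the deck pose and the red.

```bash
python3 - <<'E'
from h import *;import pickle
from scipy.optimize import least_squares
from scipy.spatial.transform import Rotation as R
P=pickle.load(open("p0.pkl","rb"))
for n,(u0,v0,u1,v1) in dict(top=(340,105,385,160),side=(185,128,240,155)).items():
    i=P[n]["image"][v0:v1,u0:u1].astype(int);m=np.zeros((384,512),bool)
    m[v0:v1,u0:u1]=(i[...,2]>90)&(i[...,1]<60)
    print("red",n,m.sum(),rect(P[n],m,.007))
Y={}
for n,(u0,v0,u1,v1) in dict(top=(240,105,305,205),side=(170,150,280,190)).items():
    i=P[n]["image"].astype(int);m=np.zeros((384,512),np.uint8)
    m[v0:v1,u0:u1]=((np.minimum(i[...,1],i[...,2])-i[...,0]>70)&(i[...,2]-i[...,1]<65)&(i[...,0]<70))[v0:v1,u0:u1]
    k,l,s,c=cv2.connectedComponentsWithStats(m)
    for j in range(1,k):
        v,u=np.nonzero(l==j)
        if len(v)<6: continue
        q=np.c_[u,v];mu=q.mean(0);d=np.linalg.svd(q-mu)[2][0];t=(q-mu)@d
        print(n,s[j],mu+d*(t.min()-.4),mu+d*(t.max()+.4))
T=lambda u,v:(100+(u+.5)/2.6-.5,100+(v+.5)/2.6-.5)
S=lambda u,v:(150+(u+.5)/2-.5,120+(v-338+.5)/2-.5)
# (cam,pix,(x code),y)
obs=[("top",T(399,148),0,1),("top",T(487,164),0,-1),("top",T(411,98),-55,1),("top",T(496,115),-55,-1),
("top",T(374,264),'a',1),("top",T(463,280),'a',-1),("top",T(426,41),'b',1),("top",T(506,58),'b',-1),
("side",S(160,415),0,-1),("side",S(134,452),0,1),("side",S(244,408),'a',-1),("side",S(221,448),'a',1)]
def frame(p):
    Rz=R.from_euler('z',p[3]).as_matrix()
    x=Rz@[-np.cos(np.radians(20)),0,np.sin(np.radians(20))];y=Rz@[0,-1,0]
    return np.c_[x,y,np.cross(x,y)]
def res(p,cs=("top","side")):
    F=frame(p);r=[]
    for c,uv,x,s in obs:
        if c not in cs: continue
        x=p[4] if x=='a' else p[5] if x=='b' else x
        r.append(proj(P[c],p[:3]/1000+F@np.array([x,-39*s,0])/1000)-uv)
    return np.ravel(r)
f=least_squares(res,[542,-40,97,-.2,110,-100],loss='soft_l1');p=f.x
print(p.round(2),np.degrees(p[3]));print(res(p).reshape(-1,2).round(1))
F=frame(p);o=p[:3]
for n,x in(("solar",-5),("red",50)):
    Q=F@R.from_euler('y',8,degrees=True).as_matrix()
    print(n,(o+F@[x,0,7]).round(1)); print(Q.round(3))
np.savez("deck.npz",F=F,o=o)
E
```

```text
red top 796 [ 628.9 -269.8   97.8   52.9   -2. ]
red side 382 [ 630.7 -267.3   98.7   59.8   -3.4]
top [254 156  33   8  65] [253.51795209 156.36613119] [286.4060059 163.0102717]
side [216 157  15  20  45] [230.23568001 156.67680511] [215.86011989 176.39304478]
[ 5.3985e+02 -3.7330e+01  9.5500e+01 -2.0000e-01  1.1419e+02 -1.2117e+02] -11.529329738223637
[[ 0.1 -0. ]
 [-0.1  0.5]
 [ 0.1  0. ]
 [ 0.1 -0.1]
 [-0.7 -1.2]
 [ 0.7 -0.1]
 [-0.5  0.2]
 [ 0.4 -0.2]
 [ 0.2  0.2]
 [-0.6  1.1]
 [ 0.9 -0.5]
 [ 0.2 -0.2]]
solar [546.8 -38.7 100.4]
[[-0.958 -0.2    0.204]
 [ 0.196 -0.98  -0.042]
 [ 0.208  0.     0.978]]
red [496.2 -28.4 119.2]
[[-0.958 -0.2    0.204]
 [ 0.196 -0.98  -0.042]
 [ 0.208  0.     0.978]]
```

```bash
python3 -m crank '[[-36.8,-11,0,0,0,0],[-36.8,-11,0,0,0,0],[-36.8,-11,0,0,0,0],[-36.8,-11,0,0,0,0],[-36.8,-11,0,0,0,0]]' 78; python3 -m crank '[[-36.8,-11,0,0,0,0],[-36.8,-11,0,0,0,0],[-36.8,-11,0,0,0,0],[-36.8,-11,0,0,0,0],[-36.8,-11,0,0,0,0]]'; python3 -m crank '[[0,0,36,0,0,-0.1],[0,0,36,0,0,-0.1],[0,0,36,0,0,-0.1],[0,0,36,0,0,-0.1],[0,0,36,0,0,-0.1]]'; python3 -m crank '[[0,0,0,0,0,0],[0,0,0,0,0,0]]'
```

```text
t: 1.22
ee_pos: [0.3082, 0.3995, 0.2395]
tcp_rot: [[-0.961, 0.277, 0.0], [0.277, 0.961, 0.0], [-0.0, 0.0, -1.0]]
force: [0.5, 1.0, 0.3]
width: 0.0667
gripper_force: 0.0
t: 1.63
ee_pos: [0.47, 0.2954, 0.2394]
tcp_rot: [[-0.961, 0.277, 0.0], [0.277, 0.961, 0.0], [-0.0, 0.0, -1.0]]
force: [0.3, 0.5, 1.2]
width: 0.0665
gripper_force: 0.0
t: 2.05
ee_pos: [0.4687, 0.2966, 0.0579]
tcp_rot: [[-0.975, -0.222, 0.001], [-0.222, 0.975, 0.0], [-0.001, 0.0, -1.0]]
force: [-0.2, 0.8, -0.2]
width: 0.0667
gripper_force: 0.0
t: 2.22
ee_pos: [0.4677, 0.2964, 0.0584]
tcp_rot: [[-0.977, -0.215, -0.004], [-0.215, 0.977, -0.002], [0.004, -0.001, -1.0]]
force: [-0.3, -0.6, 0.1]
width: 0.0668
gripper_force: 0.0
```

```bash
python3 -m crank '[[0,0,22,0,0,0],[0,0,22,0,0,0],[0,0,0,0,0,0]]'; python3 -m crank '[[0,0,2,0,0,0],[0,0,0,0,0,0]]';python3 -m crank '[[0,0,1.5,0,0,0],[0,0,0,0,0,0]]'; python3 - <<'E'
from bench import cams;import cv2
p=cams.read_camera("side")
cv2.imwrite("pics/g1.png",cv2.resize(p["image"][240:370,150:310],None,fx=4,fy=4))
E
```

```text
t: 2.47
ee_pos: [0.4683, 0.2967, 0.015]
tcp_rot: [[-0.977, -0.215, -0.001], [-0.215, 0.977, -0.0], [0.001, -0.0, -1.0]]
force: [-1.3, -1.2, 1.1]
width: 0.0667
gripper_force: 0.0
t: 2.63
ee_pos: [0.4699, 0.2975, 0.0156]
tcp_rot: [[-0.976, -0.216, 0.003], [-0.216, 0.976, 0.002], [-0.004, 0.001, -1.0]]
force: [0.1, -0.8, 0.8]
width: 0.0667
gripper_force: 0.0
t: 2.8
ee_pos: [0.4695, 0.2972, 0.0133]
tcp_rot: [[-0.976, -0.217, 0.002], [-0.217, 0.976, 0.001], [-0.003, 0.001, -1.0]]
force: [0.7, -0.6, 0.4]
width: 0.0668
gripper_force: 0.0
```

View pics/g1.png

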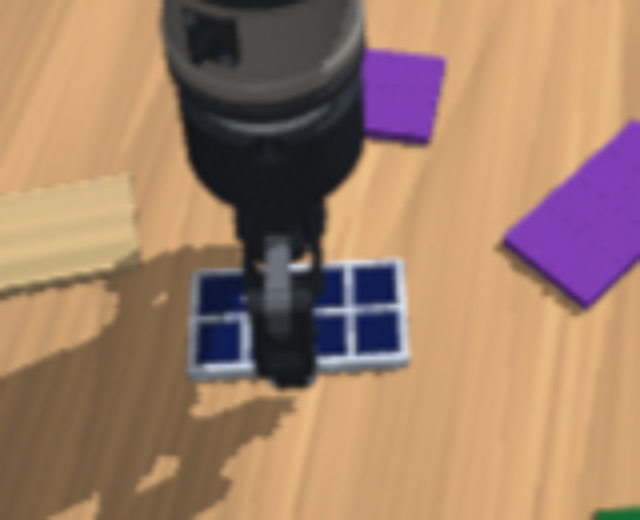

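The near finger, at (290,375), stands just outside the solar's near edge and roughly mid-length. I'll close and lift.

```bash
python3 -m crank '[[0,0,1.5,0,0,0],[0,0,0,0,0,0]]'; python3 -m crank '[[0,0,0,0,0,0],[0,0,0,0,0,0],[0,0,0,0,0,0],[0,0,0,0,0,0],[0,0,0,0,0,0]]' 40;  python3 -m crank '[[0,0,-15,0,0,0],[0,0,-30,0,0,0],[0,0,-40,0,0,0],[0,0,-40,0,0,0],[0,0,-40,0,0,0]]'; python3 -m crank '[[0,0,0,0,0,0],[0,0,0,0,0,0]]'
```

```text
t: 3.02
ee_pos: [0.4687, 0.2968, 0.0105]
tcp_rot: [[-0.976, -0.217, 0.0], [-0.217, 0.976, 0.0], [-0.0, 0.0, -1.0]]
force: [-0.1, 0.2, 0.7]
width: 0.067
gripper_force: 0.0
t: 3.43
ee_pos: [0.4686, 0.2968, 0.0112]
tcp_rot: [[-0.976, -0.218, 0.0], [-0.218, 0.976, 0.0], [-0.0, 0.0, -1.0]]
force: [-2.4, -1.9, 7.5]
width: 0.0501
gripper_force: 60.7
t: 3.85
ee_pos: [0.468, 0.2965, 0.1768]
tcp_rot: [[-0.976, -0.217, -0.001], [-0.217, 0.976, -0.0], [0.001, -0.0, -1.0]]
force: [1.6, 0.8, -0.0]
width: 0.0502
gripper_force: 62.3
t: 4.02
ee_pos: [0.4697, 0.2973, 0.1778]
tcp_rot: [[-0.976, -0.217, 0.005], [-0.217, 0.976, 0.002], [-0.005, 0.001, -1.0]]
force: [-0.9, -1.7, -0.9]
width: 0.0497
gripper_force: 62.3
```

```bash
cat >> h.py <<'E'
from scipy.spatial.transform import Rotation as R
def togo(name,along,normal,off=(0,0)):
    """tool shift/turn from the measured pose to TCP = goal origin + along*x + normal*z (mm)"""
    from bench import bot
    D=np.load("deck.npz");F,o=D["F"],D["o"]
    Q=F@R.from_euler('y',8,degrees=True).as_matrix()
    org=o+F@np.array([{"solar":-5,"red":50}[name],off[0],7])
    T=np.c_[Q[:,0],-Q[:,1],-Q[:,2]];p=org+Q@[along,off[1],normal]
    s=bot.get_obs();C=s["tcp_rot"]
    print("shift",(C.T@(p-s["ee_pos"]*1000)).round(1),"turn",R.from_matrix(C.T@T).as_rotvec().round(4),"goal",p.round(1))
E
python3 -c "
from h import *
togo('solar',0,50)"
```

```text
shift [ -11.6 -349.1   28.1] turn [-0.0417  0.2114  0.4192] goal [557.  -40.8 149.3]
```

```bash
python3 -m crank '[[-1.2,-34.9,0,0,0,0],[-1.2,-34.9,0,0,0,0],[-1.2,-34.9,0,0,0,0],[-1.2,-34.9,0,0,0,0],[-1.2,-34.9,0,0,0,0]]' >/dev/null; python3 -m crank '[[-1.2,-34.9,0,0,0,0],[-1.2,-34.9,0,0,0,0],[-1.2,-34.9,0,0,0,0],[-1.2,-34.9,0,0,0,0],[-1.2,-34.9,0,0,0,0]]'; python3 -m crank '[[0,0,0,-0.0083,0.0423,0.0838],[0,0,0,-0.0083,0.0423,0.0838],[0,0,0,-0.0083,0.0423,0.0838],[0,0,0,-0.0083,0.0423,0.0838],[0,0,0,-0.0083,0.0423,0.0838]]'; python3 -m crank '[[0,0,0,0,0,0],[0,0,0,0,0,0],[0,0,0,0,0,0]]'
python3 - <<'E'
from h import *
from bench import cams
togo('solar',0,50)
for n in("top","side"):
    p=cams.read_camera(n);i=p["image"]
    cv2.imwrite(f"pics/h{n}.png",i)
a=cv2.imread("pics/htop.png")[100:230,200:330];b=cv2.imread("pics/hside.png")[80:210,150:290]
r=lambda x:cv2.resize(x,(400,380),interpolation=cv2.INTER_CUBIC)
cv2.imwrite("pics/hover.png",np.hstack([r(a),r(b)]))
E
```

```text
t: 4.85
ee_pos: [0.5552, -0.0428, 0.1731]
tcp_rot: [[-0.976, -0.217, -0.004], [-0.217, 0.976, 0.001], [0.004, 0.002, -1.0]]
force: [0.9, 0.6, -0.5]
width: 0.0504
gripper_force: 62.3
t: 5.27
ee_pos: [0.5552, -0.0411, 0.1732]
tcp_rot: [[-0.955, 0.204, -0.214], [0.2, 0.979, 0.041], [0.218, -0.004, -0.976]]
force: [-0.4, 0.3, -1.0]
width: 0.0499
gripper_force: 62.4
t: 5.52
ee_pos: [0.5556, -0.0411, 0.1741]
tcp_rot: [[-0.958, 0.197, -0.21], [0.193, 0.98, 0.039], [0.214, -0.003, -0.977]]
force: [0.3, 0.2, -1.2]
width: 0.0499
gripper_force: 62.4
shift [-6.6  0.6 24. ] turn [-0.0035 -0.0057  0.0018] goal [557.  -40.8 149.3]
```

View pics/hover.png

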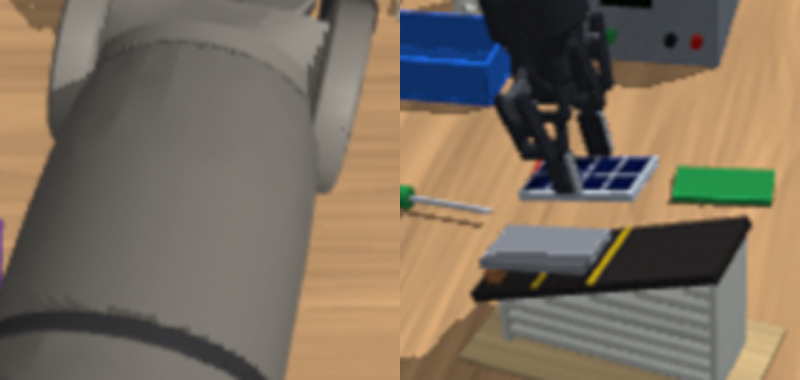

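The solar is held level and straight, with face corners in the right half at (520,193), (633,195), (658,157) and (540,160). I'll check its position in the grip from these.

```bash
python3 - <<'E'
from h import *
from scipy.optimize import least_squares
from bench import bot,cams
p=cams.read_camera("side");s=bot.get_obs();C=s["tcp_rot"];e=s["ee_pos"]
px=np.array([(520,193),(633,196),(658,157),(540,158)],float)
px=np.c_[150+(px[:,0]-400+.5)*.35-.5,80+(px[:,1]+.5)*130/380-.5]
# refine on the mask border: silver frame
loc=np.array([[-50,27],[50,27],[50,-27],[-50,-27.]])
def X(q):
    c,s_=np.cos(q[3]),np.sin(q[3]);l=loc@np.array([[c,s_],[-s_,c]])+q[:2]
    return e+(np.c_[l,np.full(4,q[2])]@C.T)/1000
print(px.round(1),proj(p,X([0,0,3,0])).round(1))
f=least_squares(lambda q:np.r_[(proj(p,X(q))-px).ravel(),(q[2]-3)/2],[0,0,3,0]);print(f.x.round(3),f.fun.round(1))
E
```

```text
[[191.7 145.7]
 [231.2 146.7]
 [240.  133.4]
 [198.7 133.7]] [[190.  145.2]
 [229.7 145.9]
 [239.5 132.6]
 [200.9 132.5]]
[ 2.536  3.201  3.125 -0.054] [-1.3  1.   0.  -0.6 -0.2 -0.6  1.5  0.2  0.1]
```

```bash
python3 -c "
from h import *
togo('solar',-2,16)"
```

```text
shift [-8.7  0.6 59.2] turn [-0.0035 -0.0042  0.0008] goal [552.  -39.8 115.6]
```

```bash
python3 -m crank '[[-3,0.2,20,-0.0035,-0.004,0],[-3,0.2,20,0,0,0],[-2.7,0.2,19,0,0,0],[0,0,0,0,0,0],[0,0,0,0,0,0]]'; python3 -c "
from h import *
togo('solar',-2,11)"
```

```text
t: 6.08
ee_pos: [0.552, -0.0398, 0.1158]
tcp_rot: [[-0.958, 0.2, -0.205], [0.195, 0.98, 0.042], [0.21, 0.0, -0.978]]
force: [0.2, -0.2, 0.1]
width: 0.05
gripper_force: 117.3
shift [-0.  -0.   5.2] turn [ 0.0001 -0.0017  0.0001] goal [551.  -39.6 110.7]
```

```bash
for k in 1; do python3 -m crank '[[0,0,2,0,0,0],[0,0,0,0,0,0]]'; python3 -m crank '[[0,0,1.5,0,0,0],[0,0,0,0,0,0]]';  python3 -m crank '[[0,0,1,0,0,0],[0,0,0,0,0,0]]'; done | grep -v rot
python3 - <<'E'
from h import *
from bench import cams
p=cams.read_camera("side")
cv2.imwrite("pics/pl.png",cv2.resize(p["image"][120:210,160:290],(780,540),interpolation=cv2.INTER_CUBIC))
E
```

```text
t: 6.25
ee_pos: [0.5526, -0.0399, 0.1149]
force: [-0.1, -0.0, -1.7]
width: 0.05
gripper_force: 117.3
t: 6.42
ee_pos: [0.552, -0.0398, 0.1129]
force: [0.2, -0.0, -1.8]
width: 0.0499
gripper_force: 117.3
t: 6.58
ee_pos: [0.5516, -0.0398, 0.1115]
force: [0.2, 0.8, -1.5]
width: 0.0501
gripper_force: 117.3
```

View pics/pl.png

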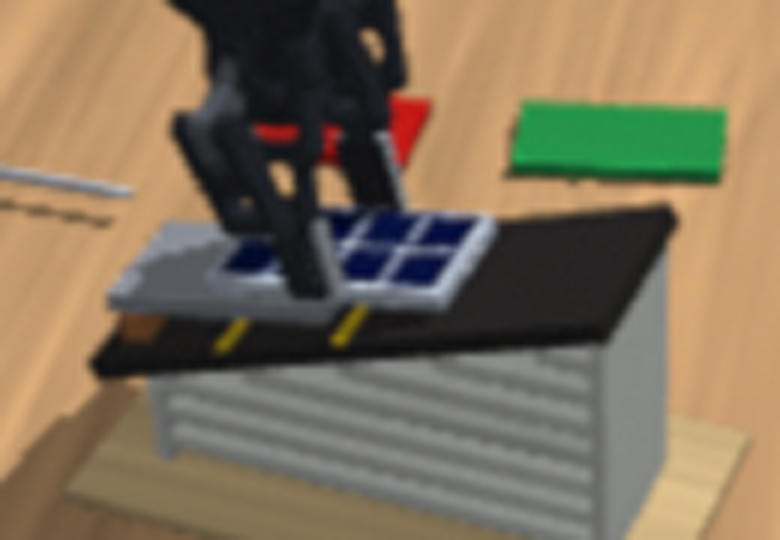

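The solar hovers over the grey, with its face's lower near corner at about (215,272), upper near (448,288) and upper far (495,217). I'll compare these with the predicted pixels.

```bash
python3 - <<'E'
from h import *
import pickle
p=pickle.load(open("p0.pkl","rb"))["side"];D=np.load("deck.npz");F,o=D["F"],D["o"]
Q=F@R.from_euler('y',8,degrees=True).as_matrix();org=o+F@[-5,0,7]
for nz in(0,1.5):
  X=org+np.array([[-50,-27,8+nz],[50,-27,8+nz],[50,27,8+nz],[-50,27,8+nz]])@Q.T
  print(((proj(p,X/1000)-[160,120]+.5)*6).round())
togo_=__import__('h').togo; togo_('solar',-2,11)
E
```

```text
[[217. 294.]
 [447. 306.]
 [503. 224.]
 [279. 216.]]
[[216. 291.]
 [446. 303.]
 [502. 221.]
 [278. 213.]]
shift [0.5 0.  0.8] turn [ 0.0001 -0.0004 -0.0005] goal [551.  -39.6 110.7]
```

```bash
for k in 1; do python3 -m crank '[[0.3,0,1,0,0,0],[0,0,0,0,0,0]]'; python3 -m crank '[[0,0,1,0,0,0],[0,0,0,0,0,0]]';  python3 -m crank '[[0,0,1,0,0,0],[0,0,0,0,0,0]]'; done | grep -v rot; python3 -c "
from h import *
togo('solar',-2,11)"
```

```text
t: 6.8
ee_pos: [0.551, -0.0396, 0.1103]
force: [0.3, -0.4, -0.9]
width: 0.0501
gripper_force: 117.3
t: 6.97
ee_pos: [0.5509, -0.0396, 0.1094]
force: [0.7, -0.4, 0.4]
width: 0.0498
gripper_force: 117.3
t: 7.13
ee_pos: [0.5509, -0.0396, 0.1088]
force: [-0.0, 0.1, 1.7]
width: 0.0499
gripper_force: 117.5
shift [ 0.3  0.1 -1.9] turn [ 0.0001  0.     -0.0006] goal [551.  -39.6 110.7]
```

```bash
(python3 -m crank '[[0,0,0.8,0,0,0],[0,0,0,0,0,0]]'; python3 -m crank '[[0,0,0.8,0,0,0],[0,0,0,0,0,0]]') | grep -v rot
```

```text
t: 7.3
ee_pos: [0.5508, -0.0396, 0.1087]
force: [-0.5, -0.0, 6.1]
width: 0.0498
gripper_force: 118.1
t: 7.47
ee_pos: [0.5509, -0.0396, 0.1086]
force: [0.2, 0.4, 10.6]
width: 0.0501
gripper_force: 118.6
```

```bash
(python3 -m crank '[[0,0,-1,0,0,0],[0,0,0,0,0,0],[0,0,0,0,0,0],[0,0,0,0,0,0]]' 78; python3 -m crank '[[0,0,-15,0,0,0],[0,0,-30,0,0,0],[0,0,-40,0,0,0],[0,0,-40,0,0,0],[0,0,0,0,0,0]]')|grep -v rot; python3 -c "
from h import *
from bench import bot
s=bot.get_obs();C=s['tcp_rot'];e=s['ee_pos']*1000
print(C.T@(np.array([629.8,-268.5,e[2]])-e),e)
a=np.radians(180-2.7);T=np.c_[[np.cos(a),np.sin(a),0],[-np.sin(-a)*-1*-1,0,0],[0,0,-1]];T[:,1]=np.cross(T[:,2],T[:,0])
print(T,R.from_matrix(C.T@T).as_rotvec())"
```

```text
t: 7.8
ee_pos: [0.5504, -0.0395, 0.1076]
force: [-0.4, -0.3, -0.9]
width: 0.0664
gripper_force: 0.0
t: 8.22
ee_pos: [0.5799, -0.0456, 0.2377]
force: [-0.2, -1.0, 0.5]
width: 0.0664
gripper_force: 0.0
[ -91.8040476  -208.34659962  -18.20430498] [579.87442662 -45.62083415 237.73579804]
[[-0.99888987  0.04710645  0.        ]
 [ 0.04710645  0.99888987  0.        ]
 [ 0.          0.         -1.        ]] [ 0.01504311 -0.19564249 -0.15422416]
```

```bash
(python3 -m crank '[[0,0,0,0.005,-0.0652,-0.0514],[0,0,0,0.005,-0.0652,-0.0514],[0,0,0,0.005,-0.0652,-0.0514],[-10.1,-36.7,0,0,0,0],[-10.1,-36.7,0,0,0,0]]'; python3 -m crank '[[-10.1,-36.7,0,0,0,0],[-10.1,-36.7,0,0,0,0],[-10.1,-36.7,0,0,0,0],[-10.1,-36.7,0,0,0,0],[0,0,0,0,0,0]]');python3 - <<'E'
from h import *
from bench import cams
for n in("top","side"):
    p=cams.read_camera(n);cv2.imwrite(f"pics/s{n}.png",p["image"])
    for d in cams.cut_out("solar",p):
        r=d["region"];v,u=np.nonzero(r);print(n,u.mean(),v.mean(),rect(p,r,.115))
a=cv2.imread("pics/stop.png")[105:215,225:315];b=cv2.imread("pics/sside.png")[130:205,165:280]
cv2.imwrite("pics/sol.png",np.hstack([cv2.resize(a,(450,550),interpolation=2),cv2.resize(np.vstack([b,np.zeros((109,115,3),np.uint8)])[:181],(350,550),interpolation=2)]))
E
```

```text
t: 8.63
ee_pos: [0.592, -0.1177, 0.23]
tcp_rot: [[-0.999, 0.043, -0.014], [0.043, 0.999, 0.003], [0.014, 0.003, -1.0]]
force: [1.5, -0.9, -0.2]
width: 0.0666
gripper_force: 0.0
t: 9.05
ee_pos: [0.6259, -0.2747, 0.2267]
tcp_rot: [[-0.998, 0.053, -0.015], [0.053, 0.999, 0.001], [0.015, 0.0, -1.0]]
force: [-0.1, -0.3, 0.9]
width: 0.0666
gripper_force: 0.0
top 272.78753541076486 149.70821529745044 [556.9 -41.   77.   53.3 -12. ]
top 160.1150568181818 251.51988636363637 [333.2 198.7  73.5  49.5  55.3]
side 301.61052631578946 292.66396761133603 [329.6 294.1  87.5  47.8  54.9]
side 218.2125 162.734375 [549.7 -30.4 103.2  59.9   5.3]
side 235.1883786316776 262.1227741330834 [451.7 249.1  85.3  51.7   0.7]
```

View pics/sol.png

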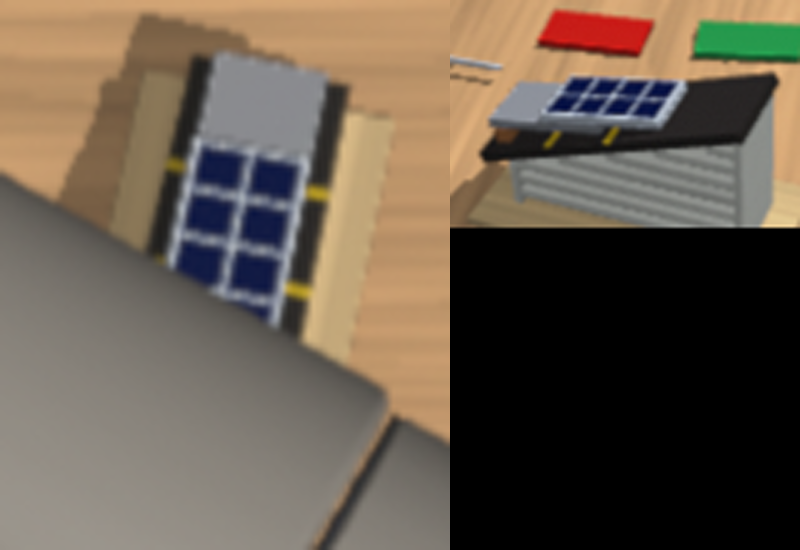

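Top half: the solar lies straight, with its lower face corners at (197,138) and (308,157). The lower-line stubs show at (176,165) and (318,193). I'll check these against the goal.

```bash
python3 - <<'E'
from h import *
import pickle
P=pickle.load(open("p0.pkl","rb"));D=np.load("deck.npz");F,o=D["F"],D["o"]
Q=F@R.from_euler('y',8,degrees=True).as_matrix();org=o+F@[-5,0,7]
loc=np.array([[-50,-27,8],[-50,27,8],[50,27,8],[50,-27,8]])
X=org+loc@Q.T
print("goal top",((proj(P["top"],X/1000)-[225,105]+.5)*5).round().tolist())
g=proj(P["side"],X/1000);print("goal side",g.round(1).tolist())
L=o+F@np.array([[-55,39,0],[-55,-39,0]]).T.T@np.eye(3) if 0 else o+np.array([[-55,-36,0],[-55,36,0]])@F.T
print("stubs",((proj(P["top"],L/1000)-[225,105]+.5)*5).round().tolist())
# measured: silhouettes of blue cells, both views
for n,(u0,v0,u1,v1) in dict(top=(255,130,290,160),side=(190,150,235,175)).items():
    i=cv2.imread(f"pics/s{n}.png").astype(int);m=np.zeros((384,512),bool)
    m[v0:v1,u0:u1]=((i[...,0]-i[...,2]>35)&(i[...,2]<70))[v0:v1,u0:u1]
    v,u=np.nonzero(m);print(n,m.sum(),u.mean(),v.mean())
print("goal side centre",proj(P["side"],(org+Q@[0,0,8])/1000))
togo('red',0,50)
E
```

```text
goal top [[195.0, 144.0], [310.0, 167.0], [271.0, 364.0], [151.0, 340.0]]
goal side [[195.7, 168.6], [206.0, 155.6], [243.3, 156.9], [234.1, 170.5]]
stubs [[173.0, 166.0], [324.0, 196.0]]
top 251 271.68525896414343 147.67330677290838
side 256 217.234375 161.73828125
goal side centre [219.44989123 162.72392541]
shift [129.7 230.3  62.9] turn [-0.0142  0.1942  0.1541] goal [506.3 -30.5 168.1]
```

```bash
python3 - <<'E'
from h import *
import pickle
from bench import cams
P=pickle.load(open("p0.pkl","rb"));D=np.load("deck.npz");F,o=D["F"],D["o"]
Q=F@R.from_euler('y',8,degrees=True).as_matrix();org=o+F@[-5,0,7]
i=cv2.imread("pics/sside.png").astype(int);m=np.zeros((384,512),bool)
m[148:182,185:255]=((i[...,0]-i[...,2]>25)&(i[...,2]<90))[148:182,185:255]
v,u=np.nonzero(m);print("side cells",m.sum(),u.min(),u.max(),v.min(),v.max(),"centre",(u.min()+u.max())/2,u.mean(),v.mean())
# predicted cell block 88x46 filled, rendered
g=np.stack(np.meshgrid(np.linspace(-45,45,91),np.linspace(-22,22,45)),-1).reshape(-1,2)
q=proj(P["side"],(org+np.c_[g,np.full(len(g),8)]@Q.T)/1000);print("goal",q.min(0),q.max(0),q.mean(0))
J=[proj(P["side"],(org+Q@(np.array([0,0,8])+d))/1000)-proj(P["side"],(org+Q@[0,0,8])/1000) for d in np.eye(3)]
print("px per mm x,y,z",np.round(J,3).tolist())
a=cv2.resize(cv2.imread("pics/stop.png")[120:175,245:300],(500,500),interpolation=2)
b=cv2.resize(cv2.imread("pics/sside.png")[145:185,185:250],(300*65//65,185),interpolation=2)
c=np.zeros((500,800,3),np.uint8);c[:,:500]=a;c[:185,500:]=b;cv2.imwrite("pics/z.png",c)
q=proj(P["top"],(org+np.array([[-50,-27,8],[-50,27,8],[0,-27,8],[0,27,8]])@Q.T)/1000);print("top goal in crop",((q-[245,120]+.5)*500/55).round().tolist())
q=proj(P["top"],(o+np.array([[-55,-39,0],[-55,39,0]])@F.T)/1000);print("line",((q-[245,120]+.5)*500/55).round().tolist())
q=proj(P["side"],(org+np.array([[-50,-27,8],[50,-27,8],[50,27,8],[-50,27,8]])@Q.T)/1000);print("side goal in crop",((q-[185,145]+.5)*[300/65,185/40]+[500,0]).round().tolist())
E
```

```text
side cells 329 197 238 156 168 centre 217.5 218.0273556231003 161.68085106382978
goal [198.49110835 156.79492221] [240.54366812 169.07216818] [219.53682752 162.757689  ]
px per mm x,y,z [[0.379, 0.016], [0.181, -0.246], [-0.111, -0.356]]
top goal in crop [[172.0, 126.0], [382.0, 167.0], [133.0, 301.0], [347.0, 343.0]]
line [[121.0, 163.0], [419.0, 221.0]]
side goal in crop [[552.0, 111.0], [729.0, 120.0], [771.0, 57.0], [599.0, 51.0]]
```

View pics/z.png

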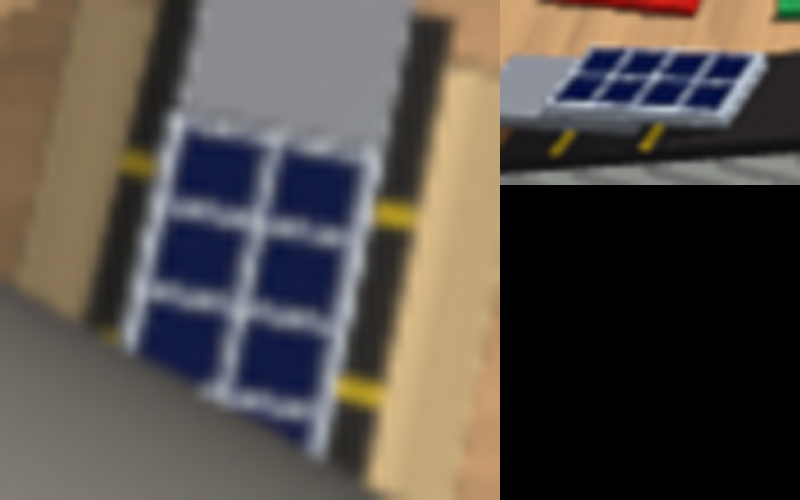

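The solar sits about 3.5 mm too low on the slope (lower corners at (172,117) and (377,150), against goals of (172,126) and (382,167)). I'll regrasp it and shift it up.

```bash
(python3 -m crank '[[10.1,36.7,0,0,0,0],[10.1,36.7,0,0,0,0],[10.1,36.7,0,0,0,0],[10.1,36.7,0,0,0,0],[10.1,36.7,0,0,0,0]]'; python3 -m crank '[[10.1,36.7,0,0,0,0],[0,0,0,-0.0047,0.0647,0.0513],[0,0,0,-0.0047,0.0647,0.0513],[0,0,0,-0.0047,0.0647,0.0513],[0,0,0,0,0,0]]' )>/dev/null;  python3 -c "
from h import *
togo('solar',-2,9)"
```

```text
shift [  0.2  -1.4 123.7] turn [-0.001  -0.0014  0.0004] goal [550.6 -39.5 108.8]
```

```bash
(python3 -m crank '[[0,-1.4,40,0,0,0],[0,0,40,0,0,0],[0,0,28,0,0,0],[0,0,0,0,0,0],[0,0,0,0,0,0]]'; python3 -m crank '[[0,0,8,0,0,0],[0,0,7,0,0,0],[0,0,0,0,0,0]]')|grep -v rot;  python3 -c "
from h import *
togo('solar',-2,9)"; python3 -m crank '[[0,0,0,0,0,0],[0,0,0,0,0,0],[0,0,0,0,0,0],[0,0,0,0,0,0]]' 40;python3 -c "
from h import *
togo('solar',-2,9)"
```

```text
t: 10.5
ee_pos: [0.5531, -0.041, 0.1246]
force: [0.2, -0.6, 1.5]
width: 0.0663
gripper_force: 0.0
t: 10.75
ee_pos: [0.5509, -0.0411, 0.11]
force: [0.1, -0.5, 0.1]
width: 0.0665
gripper_force: 0.0
shift [0.4 1.4 1.4] turn [-0.0007  0.0022  0.0001] goal [550.6 -39.5 108.8]
t: 11.08
ee_pos: [0.5517, -0.0413, 0.1111]
tcp_rot: [[-0.959, 0.2, -0.2], [0.196, 0.98, 0.04], [0.204, -0.001, -0.979]]
force: [-0.2, 0.8, 6.2]
width: 0.0513
gripper_force: 62.6
shift [1.  1.5 2.6] turn [-0.0006  0.0036 -0.0003] goal [550.6 -39.5 108.8]
```

```bash
(python3 -m crank '[[0,0,-4,0,0,0],[3.5,1,0,0,0,0],[0,0,0,0,0,0],[0,0,2.5,0,0,0],[0,0,0,0,0,0]]';python3 -m crank '[[0,0,1,0,0,0],[0,0,0,0,0,0]]';python3 -m crank '[[0,0,1,0,0,0],[0,0,0,0,0,0]]')|grep -v rot;  python3 -c "
from h import *
togo('solar',1.5,11)"
```

```text
t: 11.5
ee_pos: [0.548, -0.0395, 0.112]
force: [1.2, -0.1, 1.8]
width: 0.051
gripper_force: 62.7
t: 11.67
ee_pos: [0.548, -0.0395, 0.1119]
force: [-1.3, 0.6, 8.2]
width: 0.0513
gripper_force: 63.5
t: 11.83
ee_pos: [0.5481, -0.0395, 0.1119]
force: [-1.8, 0.5, 14.0]
width: 0.0513
gripper_force: 64.2
shift [0.5 0.5 0.6] turn [-0.0006  0.0029 -0.0003] goal [547.6 -38.9 111.4]
```

```bash
(python3 -m crank '[[0,0,-1.5,0,0,0],[0,0,0,0,0,0],[0,0,0,0,0,0],[0,0,0,0,0,0]]' 78; python3 -m crank '[[0,0,-20,0,0,0],[0,0,-40,0,0,0],[0,0,-40,0,0,0],[0,0,-25,0,0,0],[0,0,0,0,0,0]]';python3 -m crank '[[0,0,0,0.005,-0.0652,-0.0514],[0,0,0,0.005,-0.0652,-0.0514],[0,0,0,0.005,-0.0652,-0.0514],[-10.1,-36.7,0,0,0,0],[-10.1,-36.7,0,0,0,0]]'; python3 -m crank '[[-10.1,-36.7,0,0,0,0],[-10.1,-36.7,0,0,0,0],[-10.1,-36.7,0,0,0,0],[-10.1,-36.7,0,0,0,0],[0,0,0,0,0,0]]')|grep -v rot;python3 - <<'E'
from h import *
from bench import cams,bot
import pickle
P={n:cams.read_camera(n) for n in("top","side")};pickle.dump(P,open("p2.pkl","wb"))
i=P["side"]["image"].astype(int);m=np.zeros((384,512),bool)
m[148:182,185:255]=((i[...,0]-i[...,2]>25)&(i[...,2]<90))[148:182,185:255]
v,u=np.nonzero(m);print("side cells",m.sum(),u.min(),u.max(),v.min(),v.max(),u.mean(),v.mean())
cv2.imwrite("pics/z2.png",cv2.resize(P["top"]["image"][120:175,245:300],(500,500),interpolation=2))
s=bot.get_obs();C=s["tcp_rot"];e=s["ee_pos"]*1000
a=np.radians(177.3);T=np.c_[[np.cos(a),np.sin(a),0],[np.sin(a),-np.cos(a),0],[0,0,-1]]
print(C.T@(np.array([630.3,-268.5,58])-e),R.from_matrix(C.T@T).as_rotvec())
E
```

```text
t: 12.17
ee_pos: [0.5477, -0.0395, 0.1111]
force: [-0.2, -0.4, 0.3]
width: 0.0666
gripper_force: 0.0
t: 12.58
ee_pos: [0.5761, -0.0453, 0.2393]
force: [0.7, 1.0, -0.7]
width: 0.0669
gripper_force: 0.0
t: 13.0
ee_pos: [0.5888, -0.1175, 0.233]
force: [0.9, -0.1, 0.4]
width: 0.0662
gripper_force: 0.0
t: 13.42
ee_pos: [0.6229, -0.2744, 0.2299]
force: [-0.8, -0.1, -0.4]
width: 0.0666
gripper_force: 0.0
side cells 333 199 240 156 167 219.4954954954955 161.65465465465465
[-10.05279501   0.22443247 172.39256787] [ 0.00289957 -0.01498123 -0.00223531]
```

View pics/z2.png

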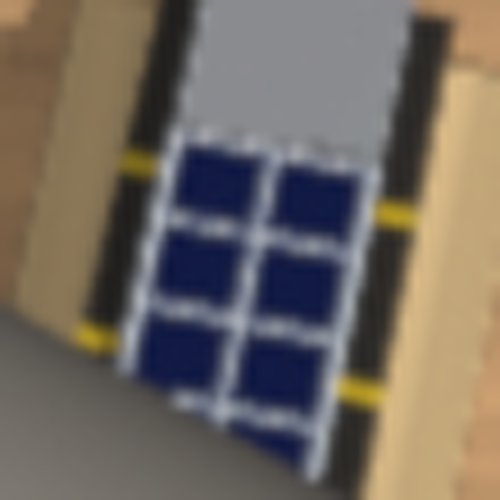

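The solar's lower corners are now at (172,129) and (377,164), within about 1 mm of the goal. Next is the red.

```bash
(python3 -m crank '[[-2.5,0.1,35,0.003,-0.015,-0.002],[-2.5,0.1,35,0,0,0],[-2.5,0,35,0,0,0],[-2.5,0,35,0,0,0],[0,0,30,0,0,0]]'; python3 -m crank '[[0,0,20,0,0,0],[0,0,10,0,0,0],[0,0,0,0,0,0],[0,0,0,0,0,0]]'); python3 -c "
from h import *
from bench import cams
p=cams.read_camera('side');cv2.imwrite('pics/r.png',cv2.resize(p['image'][100:175,165:275],(770,525),interpolation=2))"
```

```text
t: 13.93
ee_pos: [0.6328, -0.2655, 0.0602]
tcp_rot: [[-0.999, 0.043, 0.001], [0.043, 0.999, -0.0], [-0.001, -0.0, -1.0]]
force: [0.3, 0.3, 0.1]
width: 0.0668
gripper_force: 0.0
t: 14.27
ee_pos: [0.6339, -0.2671, 0.0334]
tcp_rot: [[-0.999, 0.044, 0.003], [0.044, 0.999, -0.002], [-0.003, -0.002, -1.0]]
force: [-0.1, 0.5, 0.3]
width: 0.0665
gripper_force: 0.0
```

View pics/r.png

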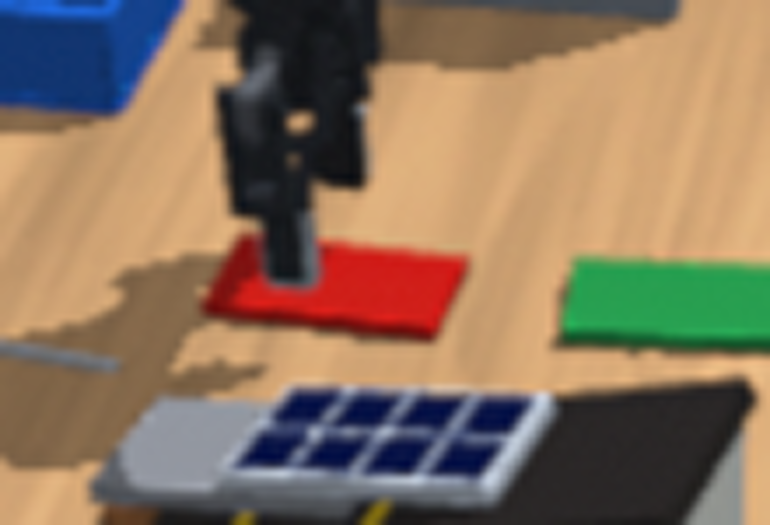

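The red's face corners in this crop are (207,308), (437,332), (468,258) and (237,238). The finger, at about (290,280), is a bit left of mid-length. I'll calibrate against the same kind of pick on the solar.

```bash
python3 - <<'E'
from h import *;import pickle
P=pickle.load(open("p0.pkl","rb"));p=P["side"]
r=np.array([(207,308),(437,332),(468,258),(237,238)])/7-.43+[165,100]
X=np.array([onz(p,q,.008)*1000 for q in r]);print(X.round(1),X.mean(0))
s=np.array([(192,368),(408,357),(402,260),(197,270)])/4-.4+[150,240]
X=np.array([onz(p,q,.008)*1000 for q in s]);print(X.mean(0))
for n,(u0,v0,u1,v1) in dict(top=(340,105,385,160)).items():
    i=P[n]["image"][v0:v1,u0:u1].astype(int);m=(i[...,2]>90)&(i[...,1]<60)
    v,u=np.nonzero(m);print("top centroid",onz(P[n],(u.mean()+u0,v.mean()+v0),.0075)*1000)
g=P["top"]["image"].astype(int)
E
```

```text
[[ 678.  -244.5    8. ]
 [ 581.3 -241.6    8. ]
 [ 580.  -295.6    8. ]
 [ 679.6 -296.4    8. ]] [ 629.70110779 -269.53205152    8.        ]
[467.00384248 295.43614799   8.        ]
top centroid [ 628.48281043 -268.3545482     7.5       ]
```

```bash
(python3 -m crank '[[3.5,-1.5,8,0,0,0],[0,0,7,0,0,0],[0,0,4,0,0,0],[0,0,0,0,0,0]]'; python3 -m crank '[[0,0,2.5,0,0,0],[0,0,0,0,0,0],[0,0,0,0,0,0]]')
```

```text
t: 14.65
ee_pos: [0.6293, -0.269, 0.0128]
tcp_rot: [[-0.999, 0.045, 0.001], [0.045, 0.999, -0.001], [-0.001, -0.001, -1.0]]
force: [-1.2, 0.1, -1.1]
width: 0.0668
gripper_force: 0.0
t: 14.9
ee_pos: [0.6301, -0.2693, 0.0113]
tcp_rot: [[-0.999, 0.045, 0.003], [0.045, 0.999, -0.002], [-0.003, -0.002, -1.0]]
force: [0.0, -1.3, 0.0]
width: 0.0668
gripper_force: 0.0
```

```bash
(python3 -m crank '[[0,0,0,0,0,0],[0,0,0,0,0,0],[0,0,0,0,0,0],[0,0,0,0,0,0],[0,0,0,0,0,0]]' 40;python3 -m crank '[[0,0,-15,0,0,0],[0,0,-30,0,0,0],[0,0,-40,0,0,0],[0,0,-40,0,0,0],[0,0,-40,0,0,0]]'; python3 -m crank '[[0,0,-25,0,0,0],[0,0,0,0,0,0],[0,0,0,0,0,0]]');python3 -c "
from h import *
togo('red',1,50)"
```

```text
t: 15.32
ee_pos: [0.632, -0.2688, 0.0152]
tcp_rot: [[-0.999, 0.045, 0.008], [0.044, 0.999, -0.003], [-0.008, -0.002, -1.0]]
force: [-2.3, 5.0, 17.3]
width: 0.0342
gripper_force: 8.5
t: 15.73
ee_pos: [0.6293, -0.2688, 0.1782]
tcp_rot: [[-0.999, 0.045, 0.003], [0.045, 0.999, -0.002], [-0.003, -0.002, -1.0]]
force: [1.7, 0.1, -0.2]
width: 0.0342
gripper_force: 0.0
t: 15.98
ee_pos: [0.6302, -0.2693, 0.2037]
tcp_rot: [[-0.999, 0.045, 0.007], [0.045, 0.999, -0.004], [-0.007, -0.004, -1.0]]
force: [-1.2, 0.8, 0.1]
width: 0.0342
gripper_force: 0.0
shift [135.6 233.3  33.6] turn [-0.0196  0.216   0.1557] goal [505.4 -30.3 168.3]
```

The fingers closed over the top of the red and missed it, so I need to go deeper. I'll re-measure the red numerically.

```bash
python3 -m crank '[[0,0,-30,0,0,0],[0,0,0,0,0,0],[0,0,0,0,0,0]]' 82; python3 - <<'E'
from h import *;import pickle
from bench import cams,bot
P0=pickle.load(open("p0.pkl","rb"))
for n,(u0,v0,u1,v1) in dict(side=(180,125,245,156)).items():
  for q in(P0[n],cams.read_camera(n)):
    i=q["image"].astype(int);m=np.zeros((384,512),bool)
    m[v0:v1,u0:u1]=((i[...,2]>90)&(i[...,1]<60))[v0:v1,u0:u1]
    v,u=np.nonzero(m);print(n,m.sum(),u.min(),u.max(),v.min(),v.max(),u.mean(),v.mean(),rect(q,m,.007))
p=cams.read_camera("top")
for d in cams.boxes_of("red",p): print(d)
s=bot.get_obs();print(s["ee_pos"],s["tcp_rot"].round(3))
E
```

```text
t: 16.23
ee_pos: [0.6297, -0.269, 0.2314]
tcp_rot: [[-0.999, 0.045, 0.004], [0.045, 0.999, -0.002], [-0.004, -0.002, -1.0]]
force: [-0.5, -0.2, 0.9]
width: 0.0688
gripper_force: 0.0
side 382 194 230 134 148 212.39267015706807 140.59162303664922 [ 630.7 -267.3   98.7   59.8   -3.4]
side 389 194 230 133 147 212.52185089974293 140.22365038560412 [ 630.5 -270.7   98.6   58.4   -3.4]
[ 0.62879607 -0.26854128  0.22918864] [[-0.999  0.045 -0.   ]
 [ 0.045  0.999 -0.   ]
 [ 0.    -0.    -1.   ]]
```

```bash
(python3 -m crank '[[0,-1.8,40,0,0,0],[0,0,40,0,0,0],[0,0,40,0,0,0],[0,0,40,0,0,0],[0,0,30,0,0,0]]'; python3 -m crank '[[-1,0,15,0,0,0],[0,0,8,0,0,0],[0,0,0,0,0,0],[0,0,0,0,0,0]]';python3 -m crank '[[0,0,3,0,0,0],[0,0,0,0,0,0]]';python3 -m crank '[[0,0,2,0,0,0],[0,0,0,0,0,0]]')|grep -v rot
```

```text
t: 16.8
ee_pos: [0.6275, -0.2697, 0.0361]
force: [-0.1, 0.6, -1.0]
width: 0.0701
gripper_force: 0.0
t: 17.13
ee_pos: [0.631, -0.2711, 0.0183]
force: [0.6, 1.1, -0.3]
width: 0.0701
gripper_force: 0.0
t: 17.3
ee_pos: [0.6315, -0.2714, 0.0166]
force: [0.4, -0.5, -0.2]
width: 0.0703
gripper_force: 0.0
t: 17.47
ee_pos: [0.6311, -0.2712, 0.0139]
force: [-0.9, 0.6, -1.1]
width: 0.0703
gripper_force: 0.0
```

```bash
(python3 -m crank '[[0,0,3,0,0,0],[0,0,2,0,0,0],[0,0,0,0,0,0]]';python3 -m crank '[[0,0,1.5,0,0,0],[0,0,0,0,0,0],[0,0,0,0,0,0]]')|grep -v rot
```

```text
t: 17.72
ee_pos: [0.6306, -0.2709, 0.0077]
force: [0.0, -0.1, 0.6]
width: 0.07
gripper_force: 0.0
t: 17.97
ee_pos: [0.6309, -0.2711, 0.0066]
force: [0.5, -0.3, -0.3]
width: 0.0706
gripper_force: 0.0
```

```bash
(python3 -m crank '[[0,0,0,0,0,0],[0,0,0,0,0,0],[0,0,0,0,0,0],[0,0,0,0,0,0],[0,0,0,0,0,0]]' 40;python3 -m crank '[[0,0,-15,0,0,0],[0,0,-30,0,0,0],[0,0,-40,0,0,0],[0,0,-40,0,0,0],[0,0,-40,0,0,0]]'; python3 -m crank '[[0,0,-25,0,0,0],[0,0,0,0,0,0],[0,0,0,0,0,0]]');python3 -c "
from h import *
togo('red',1,50)"
```

```text
t: 18.38
ee_pos: [0.6314, -0.2713, 0.0075]
tcp_rot: [[-0.999, 0.045, 0.004], [0.045, 0.999, -0.002], [-0.004, -0.002, -1.0]]
force: [-0.9, -1.2, 5.3]
width: 0.0519
gripper_force: 63.1
t: 18.8
ee_pos: [0.6299, -0.2704, 0.1726]
tcp_rot: [[-0.999, 0.045, 0.001], [0.045, 0.999, -0.001], [-0.001, -0.001, -1.0]]
force: [1.2, -1.6, -0.6]
width: 0.0518
gripper_force: 62.8
t: 19.05
ee_pos: [0.6308, -0.2709, 0.1981]
tcp_rot: [[-0.999, 0.045, 0.005], [0.045, 0.999, -0.003], [-0.005, -0.003, -1.0]]
force: [-0.7, 0.4, -1.6]
width: 0.0518
gripper_force: 62.8
shift [136.2 234.9  28.5] turn [-0.0189  0.2144  0.1558] goal [505.4 -30.3 168.3]
```

```bash
(python3 -m crank '[[19.4,33.5,0,0,0,0],[19.4,33.5,0,0,0,0],[19.4,33.5,0,0,0,0],[19.4,33.5,0,0,0,0],[19.4,33.5,0,0,0,0]]';python3 -m crank '[[19.4,33.5,0,0,0,0],[19.4,33.5,0,0,0,0],[0,0,0,-0.0063,0.0715,0.0519],[0,0,0,-0.0063,0.0715,0.0519],[0,0,0,-0.0063,0.0715,0.0519]]';python3 -m crank '[[0,0,0,0,0,0],[0,0,0,0,0,0]]')|grep -v rot;python3 -c "
from h import *
togo('red',0.5,22)"
```

```text
t: 19.47
ee_pos: [0.5386, -0.0973, 0.1936]
force: [0.7, 0.8, 0.1]
width: 0.0515
gripper_force: 62.8
t: 19.88
ee_pos: [0.5036, -0.0291, 0.1947]
force: [0.4, -0.4, -0.5]
width: 0.052
gripper_force: 62.8
t: 20.05
ee_pos: [0.5047, -0.0304, 0.1937]
force: [0.2, -0.5, -0.8]
width: 0.0517
gripper_force: 62.9
shift [-6.7  0.2 52.6] turn [ 0.0008 -0.0058  0.0014] goal [500.2 -29.2 140.8]
```

```bash
python3 -m crank '[[-2.3,0,18,0,-0.005,0],[-2.2,0.1,18,0,0,0],[-2.2,0.1,16.6,0,0,0],[0,0,0,0,0,0],[0,0,0,0,0,0]]' |grep -v rot; cat > m.py <<'E'
from h import *
from bench import cams,bot
p=cams.read_camera("side");s=bot.get_obs();C=s["tcp_rot"];e=s["ee_pos"]*1000
i=p["image"].astype(int);m=np.zeros((384,512),bool)
m[100:200,185:300]=((i[...,2]>60)&(i[...,1]<50)&(i[...,2]-i[...,0]>40))[100:200,185:300]
n,l,st,c=cv2.connectedComponentsWithStats(m.astype(np.uint8))
print(st[1:][st[1:,4]>8].tolist())
def hull(T,o):
    b=np.array([[x,y,z] for x in(-50,50) for y in(-27,27) for z in(0,8)]);q=proj(p,(o+b@T.T)/1000)
    return q.min(0).round(1),q.max(0).round(1)
T=np.c_[C[:,0],-C[:,1],-C[:,2]]
print("held, zero offset",hull(T,e+C@[0,0,7]))
D=np.load("deck.npz");F,o=D["F"],D["o"];Q=F@R.from_euler('y',8,degrees=True).as_matrix()
print("goal",hull(Q,o+F@[50,0,7]))
E
python3 m.py;python3 -c "
from h import *
togo('red',0.5,8)"
```

```text
t: 20.47
ee_pos: [0.4999, -0.0292, 0.1425]
force: [-0.4, -0.2, -0.1]
width: 0.0517
gripper_force: 62.8
[[235, 148, 29, 18, 383], [215, 153, 14, 11, 116]]
held, zero offset (array([213.4, 147.1]), array([263.7, 165. ]))
goal (array([215.3, 153.5]), array([265. , 171.7]))
shift [ 0.1 -0.  16.7] turn [0.0008 0.0025 0.0007] goal [497.3 -28.7 127.1]
```

```bash
(python3 -m crank '[[-0.8,0,7,0,0.002,0],[0,0,6,0,0,0],[0,0,0,0,0,0],[0,0,0,0,0,0]]';python3 -m crank '[[0,0,2,0,0,0],[0,0,0,0,0,0]]';python3 -m crank '[[0,0,1.2,0,0,0],[0,0,0,0,0,0]]';python3 -m crank '[[0,0,1,0,0,0],[0,0,0,0,0,0]]') |grep -v rot;python3 -c "
from h import *
togo('red',-0.3,7)"
```

```text
t: 20.85
ee_pos: [0.499, -0.0289, 0.1302]
force: [-0.1, 0.2, -0.9]
width: 0.0517
gripper_force: 62.8
t: 21.02
ee_pos: [0.4991, -0.0289, 0.1287]
force: [0.3, 0.5, 0.1]
width: 0.0515
gripper_force: 63.0
t: 21.18
ee_pos: [0.4991, -0.0289, 0.1285]
force: [-1.4, -0.1, 9.1]
width: 0.0516
gripper_force: 63.8
t: 21.35
ee_pos: [0.4991, -0.0289, 0.1284]
force: [-2.4, 0.6, 15.8]
width: 0.0517
gripper_force: 64.5
shift [ 0.7 -0.1  2.7] turn [0.0006 0.0032 0.0003] goal [497.9 -28.8 126. ]
```

```bash
(python3 -m crank '[[0,0,-1.5,0,0,0],[0,0,0,0,0,0],[0,0,0,0,0,0],[0,0,0,0,0,0]]' 80; python3 -m crank '[[0,0,-20,0,0,0],[0,0,-40,0,0,0],[0,0,-40,0,0,0],[0,0,-25,0,0,0],[0,0,0,0,0,0]]'; python3 -m crank '[[0,-40,0,0,0,0],[0,-40,0,0,0,0],[0,-40,0,0,0,0],[0,-40,0,0,0,0],[0,-40,0,0,0,0]]';python3 -m crank '[[0,-40,0,0,0,0],[0,-40,0,0,0,0],[0,0,0,0,0,0]]')|grep -v rot
cat > f.py <<'E'
from h import *;import pickle
from bench import cams
from scipy.optimize import least_squares
D=np.load("deck.npz");F,o=D["F"],D["o"];Q=F@R.from_euler('y',8,degrees=True).as_matrix()
P={n:cams.read_camera(n) for n in("top","side")};pickle.dump(P,open("pf.pkl","wb"))
def mask(n,c):
    i=P[n]["image"].astype(int);m=np.zeros((384,512),np.uint8)
    u0,v0,u1,v1=dict(top=(235,105,305,215),side=(185,146,280,185))[n]
    k=((i[...,2]>70)&(i[...,1]<60)&(i[...,2]-i[...,0]>50)) if c=="red" else ((i[...,0]-i[...,2]>25)&(i[...,2]<90))
    m[v0:v1,u0:u1]=k[v0:v1,u0:u1];return m
for n in P:
    m=mask(n,"red");v,u=np.nonzero(m)
    org=o+F@[50,0,7]
    b=np.array([[x,y,z] for x in(-50,50) for y in(-27,27) for z in(0,8)]);
    def pred(q):
        Z=Q@R.from_euler('z',q[2]).as_matrix()
        h=cv2.convexHull(((proj(P[n],(org+Q@[q[0],q[1],0]+b@Z.T)/1000)+.5)*16).astype(np.float32)).round().astype(np.int32)
        g=np.zeros((384*16,512*16),np.uint8) if 0 else None
        return h/16
    h0=pred([0,0,0]);M=cv2.moments(h0.astype(np.float32))
    mm=cv2.moments(m,True);ang=lambda M:np.degrees(.5*np.arctan2(2*M['mu11'],M['mu20']-M['mu02']))
    print(n,m.sum(),"area goal",round(M['m00']),"cent",(mm['m10']/mm['m00']+.5,mm['m01']/mm['m00']+.5),"goal",(M['m10']/M['m00'],M['m01']/M['m00']),"ang",ang(mm),ang(M))
    print("  bbox",u.min(),u.max()+1,v.min(),v.max()+1,"goal",h0.min((0,1)),h0.max((0,1)))
    c=org+Q@[0,0,8];print("  px/mm",[(proj(P[n],(c+Q@d)/1000)-proj(P[n],c/1000)).round(3).tolist() for d in np.eye(3)])
    m=mask(n,"solar");v,u=np.nonzero(m);print("  solar cells",m.sum(),u.min(),u.max(),v.min(),v.max(),u.mean(),v.mean())
E
python3 f.py
```

```text
t: 21.68
ee_pos: [0.4985, -0.0288, 0.1274]
force: [0.2, 0.1, 0.5]
width: 0.068
gripper_force: 0.0
t: 22.1
ee_pos: [0.5269, -0.0347, 0.2551]
force: [-0.3, -0.4, 0.2]
width: 0.0678
gripper_force: 0.0
t: 22.52
ee_pos: [0.4831, -0.2315, 0.2488]
force: [0.1, -0.4, 0.7]
width: 0.068
gripper_force: 0.0
t: 22.77
ee_pos: [0.4656, -0.3147, 0.248]
force: [-1.3, 1.1, 0.9]
width: 0.0684
gripper_force: 0.0
top 807 area goal 1072 cent (268.1741016109046, 171.81970260223048) goal (266.7997364258077, 177.09999338332864) ang 84.03380724195732 -77.77119359864211
  bbox 253 282 153 196 goal [250.1875 153.375 ] [283.1875 200.6875]
  px/mm [[-0.087, 0.412], [0.448, 0.09], [0.026, -0.177]]
  solar cells 265 262 283 136 154 272.75471698113205 145.21132075471698
side 652 area goal 708 cent (240.40797546012269, 162.07361963190183) goal (241.07569107115108, 162.97495614143972) ang -2.4590649185413094 -3.2149134263637915
  bbox 185 265 154 175 goal [215.8125 154.0625] [265.5625 172.1875]
  px/mm [[0.398, 0.015], [0.172, -0.252], [-0.102, -0.367]]
  solar cells 232 199 279 146 167 230.23706896551724 155.74137931034483
```

```bash
python3 -m crank '[[20,-35,0,0,0,0],[20,-35,0,0,0,0],[20,-35,0,0,0,0],[20,-35,0,0,0,0],[0,0,0,0,0,0]]'|grep -v rot; python3 f.py; python3 - <<'E'
from h import *;import pickle
P=pickle.load(open("pf.pkl","rb"));p=P["top"];i=p["image"].astype(int)
D=np.load("deck.npz");F,o=D["F"],D["o"];Q=F@R.from_euler('y',8,degrees=True).as_matrix();org=o+F@[50,0,7]
# red top-face lower edge: per-column first red row, fitted line; same for goal
def edge(f,us): 
    a=np.array([(u,f(u)) for u in us],float);return np.polyfit(a[:,0]-268,a[:,1],1)
r=((i[...,2]>70)&(i[...,1]<60)&(i[...,2]-i[...,0]>50))
us=range(262,281);print("lower edge",edge(lambda u:130+np.argmax(r[130:200,u])-.0,us))
q=proj(p,(org+np.array([[-50,-27,8],[-50,27,8]])@Q.T)/1000)+[0,.5];print("goal",np.polyfit(q[:,0]-268,q[:,1],1))
for v in(165,175,185): 
    w=np.nonzero(r[v,235:305])[0]+235;print(v,w.min(),w.max()+1)
E
```

```text
t: 23.28
ee_pos: [0.3598, -0.4335, 0.2664]
force: [0.7, 0.8, 0.3]
width: 0.0685
gripper_force: 0.0
top 1083 area goal 1072 cent (266.34856879039705, 176.99676823638043) goal (266.7997364258077, 177.09999338332864) ang -77.96119737308996 -77.77119359864211
  bbox 250 283 153 200 goal [250.1875 153.375 ] [283.1875 200.6875]
  px/mm [[-0.087, 0.412], [0.448, 0.09], [0.026, -0.177]]
  solar cells 173 263 283 137 154 272.8265895953757 145.43930635838151
side 662 area goal 708 cent (240.17371601208458, 161.9607250755287) goal (241.07569107115108, 162.97495614143972) ang -2.1004906494894646 -3.2149134263637915
  bbox 185 265 153 175 goal [215.8125 154.0625] [265.5625 172.1875]
  px/mm [[0.398, 0.015], [0.172, -0.252], [-0.102, -0.367]]
  solar cells 224 199 279 146 167 231.12946428571428 155.45535714285714
lower edge [  0.19122807 155.05789474]
goal [  0.19864116 155.16840796]
165 256 281
175 254 279
185 251 278
```

```bash
python3 - <<'E'
import pickle,numpy as np
a=pickle.load(open("p2.pkl","rb"));b=pickle.load(open("pf.pkl","rb"))
for n,(u0,v0,u1,v1) in dict(top=(255,125,290,152),side=(190,150,214,175)).items():
    r=[]
    for p in(a,b):
        i=p[n]["image"].astype(int)[v0:v1,u0:u1];m=(i[...,0]-i[...,2]>25)&(i[...,2]<90);v,u=np.nonzero(m);r.append((m.sum(),u.mean().round(2),v.mean().round(2)))
    print(n,r)
from bench import bot
s=bot.get_obs();print(s["t"],s["force"]);print(bot.job_done())
E
```

```text
top [(np.int64(231), np.float64(17.4), np.float64(19.11)), (np.int64(152), np.float64(17.39), np.float64(19.43))]
side [(np.int64(112), np.float64(17.32), np.float64(11.86)), (np.int64(106), np.float64(17.49), np.float64(11.77))]
23.3833 [-0.27526427  0.75317141  1.27628284]
the job is handed in; nothing more can be done
None
```

The job is handed in at 23.4 s: both shingles are laid straight and centred, with their lower edges about 1 mm from their yellow lines by the camera checks, and released with the robot clear; the solar needed one regrasp to shift it 3.5 mm up the slope, and the red took a second grasp after the first missed.

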